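# Set the amplifier's range lever to the third click

### The job

Set the bench amplifier to its third range: with the fingertips, push the red lever to the left from its parked end, click by click, and stop when it rests in the third notch, without running on past it. Then press the green button down to store the setting and draw the hand clear. Push the lever from its side only, do not pinch it, and leave the weights, bars and other things standing round the amplifier where they are.

Things in the scene. Friction and masses are not known exactly. Their poses are not given: they have to be found in the camera images.
- amplifier: grey bench amplifier, fixed: 160 mm deep (its x, to the back), 200 mm wide (its y, to its left), top face 60 mm above the worktop; origin under its middle. In its black top panel a slot along its y, 15 mm in front of the middle; on the robot's side of the slot one white mark for each of the five click positions, and a wide short one at the right end for the parked lever
- range_lever (a joint): lever travel (m) along the amplifier's +y, right to left, 0 to 0.092. Parked near 0, free to about 0.008; then notches (clicks) at 0.024, 0.040, 0.056 (third), 0.072, 0.088, crests midway, the first at 0.016. Leaving a notch takes about 6.5 N, less towards the crest; past it the lever snaps on into the next notch, up to 8 mm ahead of the finger, and stays
- lever_grip (a point): middle of the lever's red grip, an upright tab 30 mm long along the amplifier's x, 14 mm thick along its y, 4 to 37 mm above the top face, the top 5 mm of it set back by 2 mm all round; this point is 18 mm above the top face. The lever only slides; it cannot be lifted out
- store_button (a joint): travel of the green button in m, 0 when up, 0.005 fully down; a spring brings it back, about 4.5 N press it fully down
- store_button_top (a point): middle of the top of the green round button, 24 mm across, at the front left of the amplifier's top; pressed straight down
- tensile_bar_3: black moulded tensile bar, 20 x 150 x 8 mm, lying along the back of the amplifier's top, 73 mm behind the lever's slot; a bystander; origin under its middle
- tensile_bar_1: white moulded tensile bar, 20 x 150 x 12 mm, lying on the worktop to the left of the amplifier; a bystander; origin under its middle
- weight_c: small grey slotted weight, 36 mm across, 34 mm tall, standing close to the right side of the amplifier; a bystander; origin under its middle
- weight_b: grey slotted weight, 48 mm across, 40 mm tall, standing on the worktop to the right; a bystander; origin under its middle
- beaker: white plastic beaker, 76 mm across, 88 mm tall, standing on the worktop to the right; a bystander; origin under its middle
- screwdriver: red-handled screwdriver, 198 mm long, 23 mm thick, lying on the worktop at the far right; a bystander; origin under its middle
- jar_t: jar of orange pellets with a blue lid, 57 mm across, 82 mm tall, standing on the worktop behind the amplifier; a bystander; origin under its middle

How it is judged:
On the way, in this order (a step that is already met when the one before it is completed fails the run):
1. the lever rests in the third notch (value of joint range_lever between 0.053 and 0.059 m and velocity of joint range_lever between -0.01 and 0.01 m/s), for 0.3 s.
2. the green button is pressed down (at least 3.5 of its 5 mm) with the lever in the third notch (value of joint range_lever between 0.053 and 0.059 m and value of joint store_button above 0.0035 m), for 0.05 s.
At the end, for the whole second after the job is handed in: the lever is at rest in the third notch (joint 0.056 m, 3 mm either way) and the green button is up again (less than 1.5 mm down) (all of step 1 and value of joint store_button below 0.0015 m); the robot touches nothing.
It fails at once if the lever runs past the third notch (beyond the crest before the fourth, 0.064 m) (value of joint range_lever above 0.064 m).
It fails at once if the grip is pinched: the fingers press on both of its halves at once (more than 1 N each) (contact force between the fingers and range_lever_c1 above 1 N and contact force between the fingers and range_lever_c2 above 1 N).
It fails at once if the button is pressed (over 2.5 mm) while the lever is not in the third notch (value of joint store_button above 0.0025 m and not (value of joint range_lever between 0.053 and 0.059 m)).
It fails at once if one of the weights, bars or other bystanders is lifted or moved by more than 15 mm (distance of any of tensile_bar_3, tensile_bar_1, weight_c, weight_b, beaker, screwdriver, jar_t from where it was at the start of the episode above 0.015 m).
It also fails if it takes over 40 s, if anything falls off the work surface, if the arm or the gripper's body presses on something with over 40 N, if the wrist force passes 120 N, or if a joint passes its speed limit or range.

### The arm

A 6-joint arm with a two-finger parallel gripper is mounted at the origin on a cart in front of the work surface, level with it; the furniture and walls round the work are solid. World frame = base frame: x ahead of the robot, y to its left, z up, the work surface at z = 0. Lengths are in m, angles in rad, forces in N, time in s.
With the tool pointing down it reaches from about 0.3 to 0.775 m from the base axis. Payload 14.6 kg.
Tool frame: the origin (TCP) lies at the very end of the fingers, on their centre line; the grasp point (between the pads) lies 19 mm behind it (ctrl.hold_point_z is the distance from the TCP to the grasp point, in m); x points along the fingers, y is the direction in which the jaws open and shut, and the axes are right-handed (so a half turn about x gives the same grasp; the last joint's range is limited). The gripper opens to 94 mm and grips with 3 to 60 N. Pads are 16 mm wide; open, the fingers measure 119 mm over their backs; the gripper's body (75 mm by 177 mm) begins 78 mm behind the grasp point.
Start: joints at [1.14, 0.3, 1.521, -0, 1.321, -0.067], TCP at [0.196, 0.514, 0.175] pointing down, gripper open.
Joint ranges: [-3.03, 3.03], [-0.79, 2.21], [0.23, 2.52], [-1.04, 4.18], [0, 3.07], [-2.55, 2.55]. Speed limits (rad/s): [2.22, 2.22, 2.57, 3.14, 3.14, 3.14].

### API

Orientations are given as [roll, pitch, yaw] about the fixed x, y, z axes, in that order (R = Rz(yaw) Ry(pitch) Rx(roll)).
In Python, from station import get_obs, camera, ticket, ctrl gives the robot as it stands.
- The arm moves only by the tool step_arm, never from a script. Its argument "motion" is a list that holds one entry, the list of rows, each a list of 6 numbers: the shift along the tool's x, y, z in m, then the turn, a rotation vector about the tool's x, y, z in degrees. A call has 1 to 12 rows; each row shifts and turns the commanded pose from where the row before left it, along the tool's axes as they then stand; what a row does not reach is not made up. A row lasts 1/8 s, in which the tool goes at most 62.5 mm and 10.7 degrees, less where a joint would pass 70% of its speed; a pose out of reach is approached as far as the arm can. A call is refused whole if a number of a shift passes 0.0625 or a number of a turn 10.7, either way. A call with a gripper value outside its range is refused whole. "fingers" is the finger opening in m, from 0 to 0.094, set as the call begins (left out, the last holds). The fingers move at their own pace and stop on an object; "squeeze" is the grip in N (left out, the last holds). Time passes only in rows, so rows that do not move let the fingers close. It gives the time, the measured TCP pose, the force and the opening at its end, in the units of the state.
- get_obs(): the state, without advancing time (a new reading comes with each control period).
- camera(name): name is "scene" or "side" or "wrist"; returns a dict with "pixels" (480x640x3 uint8, red, green, blue), "fx", "fy", "cx", "cy" (pixels), "k1" (the pictures are not rectified: a ray, as slopes to the right and down, at radius r is drawn at 1 + k1 r^2 times it, then the intrinsics apply), "extrinsics" (4x4, takes a point from world to camera coordinates); the wrist camera has in their place "T_tool_cam" (4x4, takes a point from camera to tool coordinates, whose origin is the TCP and whose axes are the tool frame's). Camera axes: x right, y up, looking along -z (the intrinsics and any distortion apply to the point x, -y, -z); pixel columns grow to the right and rows downward; lengths in m; the calibration is good to about 2 mm. A picture is of the moment at which its call begins: read the wrist's pose just before it. There is no depth.
- ticket.hand_in(): hands the job in, once; it reports no verdict.
The state is a dict: "time_s": time; "qpos": joint angles; "joint_vel": joint speeds; "tau": joint torques, N m; "ee_pos": TCP position; "eef_rot": TCP orientation; "force": force on the tool from outside, world axes, zero at the start; "moment": the same for the moment, N m; "grip_width": finger opening in m.
Only numpy, scipy, OpenCV 4.12 (cv2) and the standard library are available. Lean on these libraries where they do the work, as an engineer would, in place of code of your own. Each camera call takes 0.05 s, during which the arm holds its last target.

## Working session

There is one attempt and no reset: what is moved stays moved. The work goes in short steps, Python scripts to look and compute and a tool call to move; the robot and the scene stay as the last step left them, time stands still between calls to the robot, and variables do not carry over. Pictures are saved under pics/ and viewed, and the job is handed in when it is done.

Besides the shell and the picture viewer there is one more tool, called after "Call:" as name(argument=value, ...) on one line, values as JSON. step_arm: Moves the arm, as the interface text tells. Its arguments: {"type":"object","properties":{"motion":{"type":"array","items":{"type":"array","items":{"type":"array","items":{"type":"number"}}}},"fingers":{"type":"number"},"squeeze":{"type":"number"}},"required":["motion"]}

```bash
mkdir -p pics; ls; python3 - <<'E'
from station import get_obs,camera,ctrl
import cv2
print(get_obs(), ctrl.hold_point_z)
for n in("scene","side","wrist"):
    c=camera(n); cv2.imwrite(f"pics/{n}0.png",c["pixels"][:,:,::-1]); print(n,{k:v for k,v in c.items() if k!="pixels"})
E
```

```text
pics
{'time_s': 0.0, 'qpos': array([ 1.14040523e+00,  3.00475584e-01,  1.52158477e+00, -2.13733118e-05,
        1.32068184e+00, -6.66134789e-02]), 'joint_vel': array([ 4.74068656e-04, -6.86819181e-04, -2.54321685e-03, -2.97013355e-05,
        3.52213450e-04,  5.71675702e-04]), 'tau': array([ 1.56479786e-03, -5.31807089e+01, -3.52749074e+01,  7.09227752e-02,
        2.42579577e-02, -6.85188456e-05]), 'ee_pos': array([0.19558621, 0.51373333, 0.17488232]), 'eef_rot': array([-1.61940268,  1.5696466 , -1.983175  ]), 'force': array([-0.62602892,  0.57987744,  0.43749996]), 'moment': array([ 0.00735425, -0.04431671, -0.02749434]), 'grip_width': 0.09363680501123264} 0.0188
scene {'fx': 548.6300743941282, 'fy': 548.6300743941282, 'cx': 311.73446297568466, 'cy': 243.2137617116177, 'k1': -0.11873591625482813, 'extrinsics': array([[ 0.76210096, -0.64745504,  0.00202543, -0.34538747],
       [ 0.39705758,  0.46983163,  0.78841836, -0.31224084],
       [-0.51141706, -0.60005018,  0.61513607, -1.10502151],
       [ 0.        ,  0.        ,  0.        ,  1.        ]])}
side {'fx': 523.471229547309, 
[... 154 characters left out ...]
02081552,  0.54245262],
       [ 0.0804718 , -0.53371314,  0.84182812, -0.08923864],
       [-0.1635509 ,  0.82605022,  0.53934417, -1.26737451],
       [ 0.        ,  0.        ,  0.        ,  1.        ]])}
wrist {'fx': 363.8581194886756, 'fy': 363.8581194886756, 'cx': 316.8454584749473, 'cy': 240.63757116903358, 'k1': -0.05536822706703855, 'T_tool_cam': array([[-6.51050641e-05,  2.61749188e-01, -9.65135927e-01,
        -2.08833534e-01],
       [ 9.99999979e-01,  2.07055106e-04, -1.13026120e-05,
         2.22842861e-05],
       [ 1.96877872e-04, -9.65135907e-01, -2.61749196e-01,
        -7.55182832e-02],
       [ 0.00000000e+00,  0.00000000e+00,  0.00000000e+00,
         1.00000000e+00]])}
```

View pics/scene0.png

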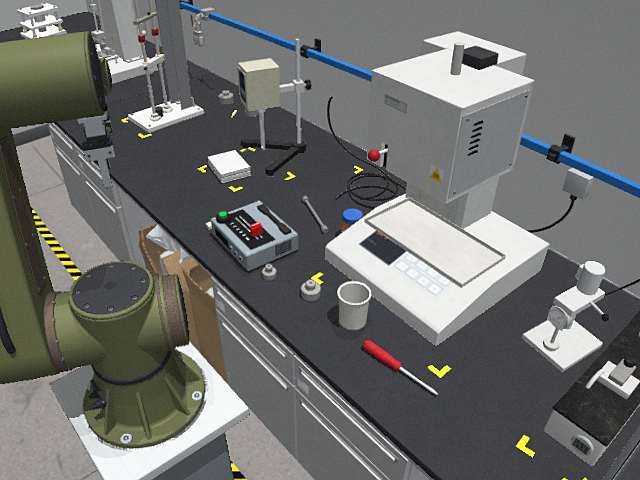

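View pics/side0.png

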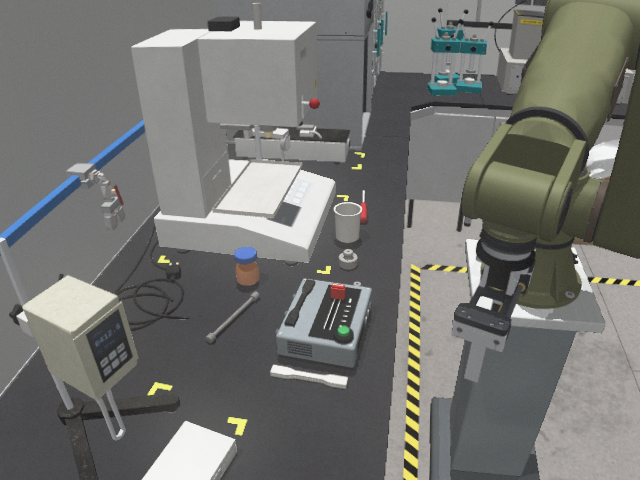

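View pics/wrist0.png

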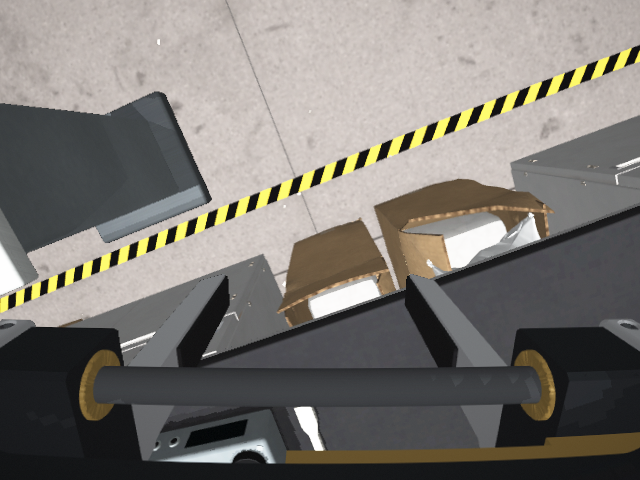

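The scene view shows the lever at about (256,229) and the button at about (223,216). In the side view the lever is at (338,291) and the button at (344,331). The wrist doesn't see the amplifier properly yet. I'll zoom in and triangulate.

```bash
cat > h.py <<'E'
import numpy as np, cv2
from station import get_obs,camera
from scipy.spatial.transform import Rotation as R
def toolT():
    o=get_obs(); T=np.eye(4); T[:3,:3]=R.from_euler('xyz',o['eef_rot']).as_matrix(); T[:3,3]=o['ee_pos']; return T
def grab(n):
    T=toolT(); c=camera(n)
    c['W']=T@c['T_tool_cam'] if n=='wrist' else np.linalg.inv(c['extrinsics'])
    return c
def ray(c,u,v):
    K=np.array([[c['fx'],0,c['cx']],[0,c['fy'],c['cy']],[0,0,1]])
    p=cv2.undistortPoints(np.array([[[u,v]]],float),K,np.array([c['k1'],0,0,0.]))[0,0]
    d=c['W'][:3,:3]@np.array([p[0],-p[1],-1]); return c['W'][:3,3],d/np.linalg.norm(d)
def proj(c,P):
    q=np.linalg.inv(c['W'])@np.r_[P,1]; x,y=q[0]/-q[2],-q[1]/-q[2]; s=1+c['k1']*(x*x+y*y)
    return c['cx']+c['fx']*x*s, c['cy']+c['fy']*y*s
def plane(c,u,v,z):
    o,d=ray(c,u,v); return o+d*(z-o[2])/d[2]
def tri(rs):
    A=sum(np.eye(3)-np.outer(d,d) for o,d in rs); b=sum((np.eye(3)-np.outer(d,d))@o for o,d in rs)
    p=np.linalg.solve(A,b); return p,[np.linalg.norm(np.cross(p-o,d)) for o,d in rs]
def blobs(c,col,roi):
    x0,y0,x1,y1=roi; h=cv2.cvtColor(c['pixels'],cv2.COLOR_RGB2HSV)
    m=((h[...,0]<8)|(h[...,0]>172)) if col=='r' else ((h[...,0]>50)&(h[...,0]<85))
    m=(m&(h[...,1]>120)&(h[...,2]>50)).astype(np.uint8); k=np.zeros_like(m);k[y0:y1,x0:x1]=m[y0:y1,x0:x1]
    n,l,s,ce=cv2.connectedComponentsWithStats(k); return [(s[i].tolist(),ce[i]) for i in range(1,n) if s[i][4]>15]
E
python3 - <<'E'
from h import *
s=grab('scene');d=grab('side')
rs={}
for n,c,roi in(('scene',s,(190,190,310,290)),('side',d,(260,260,390,380))):
    for col in 'rg':
        b=blobs(c,col,roi);print(n,col,b); b=max(b,key=lambda q:q[0][4]); rs.setdefault(col,[]).append(ray(c,*b[1]))
    x0,y0,x1,y1=roi
    cv2.imwrite(f'pics/{n}1.png',cv2.resize(c['pixels'][y0:y1,x0:x1,::-1],None,fx=5,fy=5,interpolation=cv2.INTER_CUBIC))
for k in rs: print(k,tri(rs[k]))
E
```

```text
scene r [([250, 223, 13, 14, 136], array([255.93382353, 229.75      ]))]
scene g [([218, 211, 10, 8, 58], array([222.5862069 , 214.60344828]))]
side r [([331, 285, 14, 15, 183], array([337.54098361, 291.68306011]))]
side g [([338, 326, 11, 8, 60], array([343.05, 329.3 ]))]
r (array([0.45300572, 0.22565624, 0.07693532]), [np.float64(0.0012171885291288786), np.float64(0.0012171885291289196)])
g (array([0.42528026, 0.3409128 , 0.07652271]), [np.float64(0.0006112239303156165), np.float64(0.0006112239303155297)])
```

View pics/scene1.png

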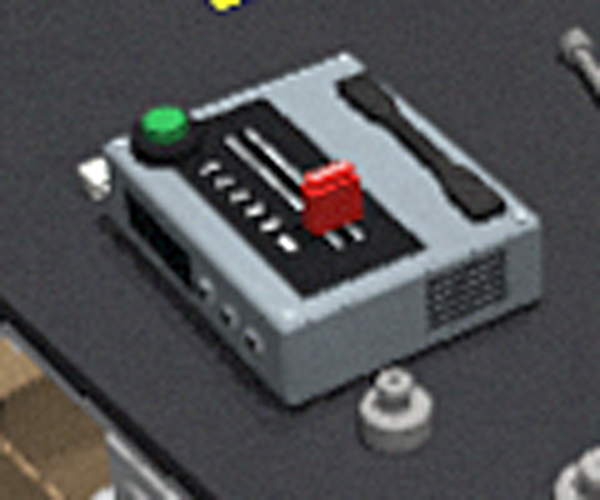

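View pics/side1.png

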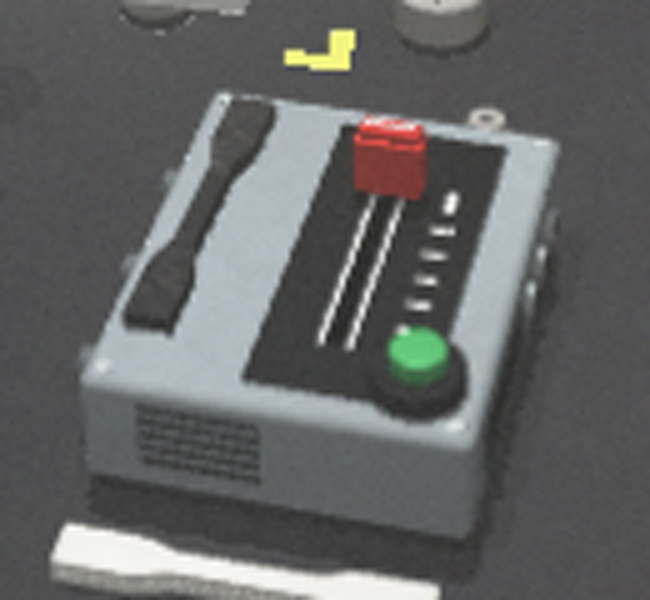

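The crops show the parked red lever near the right end of its slot. The marks lie to its robot side and the button is at the front left. The triangulated lever height of 0.077 fits the expected 0.078. Next: slot direction from the marks, slot lines and top corners.

```bash
python3 - <<'E'
from h import *
s=grab('scene');d=grab('side')
S=lambda u,v:plane(s,190+u/5,190+v/5,.06); D=lambda u,v:plane(d,260+u/5,260+v/5,.06)
def p(n,a,b):
    v=b-a; print(n,a[:2].round(4),b[:2].round(4),'len',np.linalg.norm(v).round(4),'ang',np.degrees(np.arctan2(v[1],v[0])).round(2))
p('S marks',S(287,243),S(208,168)); p('S slotline',S(358,238),S(250,132)); p('S frontedge',S(285,322),S(112,145))
p('D marks',D(452,204),D(404,330)); p('D slotl',D(402,200),D(350,347)); p('D panel L',D(345,128),D(246,380)); p('D top r',D(560,140),D(470,440))
E
```

```text
S marks [0.4275 0.2282] [0.4332 0.3104] len 0.0825 ang 86.05
S slotline [0.4582 0.2077] [0.4696 0.3237] len 0.1165 ang 84.39
S frontedge [0.3892 0.1753] [0.4049 0.3625] len 0.1878 ang 85.19
D marks [0.4233 0.2321] [0.4326 0.3143] len 0.0827 ang 83.49
D slotl [0.4447 0.2327] [0.4525 0.3276] len 0.0952 ang 85.29
D panel L [0.4765 0.1867] [0.4899 0.3529] len 0.1668 ang 85.38
D top r [0.3816 0.1809] [0.3992 0.3724] len 0.1923 ang 84.76
```

```bash
python3 - <<'E'
from h import *
T=toolT();print(T.round(3))
a=np.radians(85.0); ya=np.array([np.cos(a),np.sin(a),0]); xa=np.array([np.sin(a),-np.cos(a),0])
for n,y in(('jaw=+ya',ya),('jaw=-ya',-ya),('jaw=xa',xa),('-xa',-xa)):
    x=np.array([0,0,-1.]);Rt=np.c_[x,y,np.cross(x,y)]
    print(n,'z',Rt[:,2].round(2),'turn',np.degrees(R.from_matrix(T[:3,:3].T@Rt).as_rotvec()).round(2))
print('lever rel tool',(T[:3,:3].T@(np.array([.453,.2257,.15])-T[:3,3])).round(3))
E
```

```text
[[-0.     0.356  0.935  0.196]
 [-0.     0.935 -0.356  0.514]
 [-1.    -0.    -0.     0.175]
 [ 0.     0.     0.     1.   ]]
jaw=+ya z [ 1.   -0.09  0.  ] turn [-15.84  -0.     0.02]
jaw=-ya z [-1.    0.09  0.  ] turn [1.6416e+02 2.0000e-02 0.0000e+00]
jaw=xa z [-0.09 -1.   -0.  ] turn [7.416e+01 1.000e-02 1.000e-02]
-xa z [0.09 1.   0.  ] turn [-1.0584e+02 -2.0000e-02  1.0000e-02]
lever rel tool [ 0.025 -0.178  0.343]
```

Call:
step_arm(motion=[[[0,0,0,-7.92,0,0],[0,0,0,-7.92,0,0],[0,-0.034,0.031,0,0,0],[0,-0.034,0.031,0,0,0],[0,-0.034,0.031,0,0,0],[0,-0.034,0.031,0,0,0],[0,-0.034,0.031,0,0,0],[0,-0.034,0.031,0,0,0],[0,-0.034,0.031,0,0,0],[0,-0.034,0.031,0,0,0],[0,-0.037,0.033,0,0,0],[0,0,0,0,0,0]]], fingers=0, squeeze=10)

```text
time_s: 1.85
ee_pos: [0.4499, 0.1796, 0.1753]
eef_rot: [-1.82, 1.571, -1.911]
force: [-0.3, 0.3, -0.9]
grip_width: 0.0005
```

```bash
python3 - <<'E'
from h import *
print(toolT().round(4)); w=grab('wrist'); cv2.imwrite('pics/w1.png',w['pixels'][:,:,::-1])
print(blobs(w,'r',(0,0,640,480)),blobs(w,'g',(0,0,640,480)))
E
```

```text
[[-1.000e-04  9.080e-02  9.959e-01  4.499e-01]
 [-2.000e-04  9.959e-01 -9.080e-02  1.796e-01]
 [-1.000e+00 -2.000e-04 -1.000e-04  1.753e-01]
 [ 0.000e+00  0.000e+00  0.000e+00  1.000e+00]]
[([362, 211, 22, 40, 706], array([371.85835694, 229.79603399]))] [([490, 173, 31, 29, 694], array([505.13112392, 186.79538905]))]
```

View pics/w1.png

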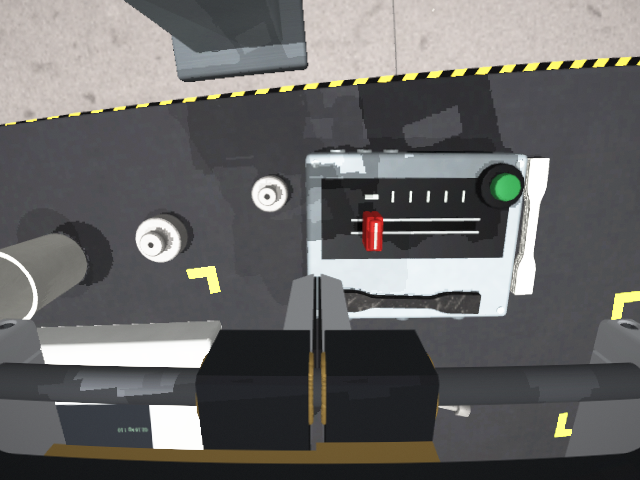

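The wrist view shows the lever at (372,230), the parked mark at (372,197) and the five click marks at x of about 393, 411, 428, 446 and 464. The button is at (505,187). Measuring these on their planes.

```bash
python3 - <<'E'
from h import *
w=grab('wrist'); T=toolT()
g=cv2.cvtColor(w['pixels'],cv2.COLOR_RGB2GRAY)
m=np.zeros_like(g); m[188:206,360:475]=(g[188:206,360:475]>150)
n,l,s,ce=cv2.connectedComponentsWithStats(m)
def rel(P): return (T[:3,:3].T@(P-T[:3,3])).round(4)
for i in range(1,n):
    if s[i][4]>8: P=plane(w,*ce[i],.06); print(ce[i].round(1),s[i][4],P.round(4),'tool',rel(P))
for n,u,v,z in(('slotnear',400,218.5,.06),('slotnear r',470,218.5,.06),('slotfar',400,233.5,.06),('ampRF',307,155,.06),('ampLF',526,155,.06),('ampLB',507,317,.06)):
    P=plane(w,u,v,z); print(n,P.round(4),rel(P))
c=blobs(w,'r',(340,200,400,260))[0]; print(c)
h=cv2.cvtColor(w['pixels'],cv2.COLOR_RGB2HSV)
G=blobs(w,'g',(480,160,540,210))[0]
for z in(.072,.075,.078): print('btn',z,plane(w,*G[1],z).round(4),rel(plane(w,*G[1],z)))
cv2.imwrite('pics/w1z.png',cv2.resize(w['pixels'][160:280,340:480,::-1],None,fx=5,fy=5,interpolation=cv2.INTER_CUBIC))
E
```

```text
[391.  197.4] 33 [0.4273 0.2494 0.06  ] tool [ 0.1154  0.0656 -0.0272]
[408.8 196.9] 31 [0.4283 0.2655 0.06  ] tool [ 0.1154  0.0817 -0.0276]
[426.5 197.4] 32 [0.4301 0.2814 0.06  ] tool [ 0.1154  0.0978 -0.0272]
[444.  197.5] 34 [0.4315 0.2973 0.06  ] tool [ 0.1154  0.1137 -0.0271]
[461.7 197.1] 27 [0.4325 0.3134 0.06  ] tool [ 0.1154  0.1299 -0.0276]
[369.8 197.9] 69 [0.4261 0.2304 0.06  ] tool [ 0.1154  0.0466 -0.0267]
slotnear [0.4473 0.2569 0.06  ] [ 0.1153  0.0749 -0.0078]
slotnear r [0.453  0.3214 0.06  ] [ 0.1153  0.1396 -0.0079]
slotfar [0.4614 0.2565 0.06  ] [0.1153 0.0757 0.0063]
ampRF [0.3837 0.178  0.06  ] [ 0.1154 -0.0093 -0.0643]
ampLF [0.3997 0.3713 0.06  ] [ 0.1154  0.1846 -0.0654]
ampLB [0.557  0.3615 0.06  ] [0.1153 0.1887 0.0922]
([361, 212, 21, 41, 694], array([370.45389049, 230.9092219 ]))
btn 0.072 [0.4256 0.3458 0.072 ] [ 0.1034  0.1615 -0.0373]
btn 0.075 [0.4251 0.3443 0.075 ] [ 0.1004  0.1599 -0.0377]
btn 0.078 [0.4246 0.3427 0.078 ] [ 0.0974  0.1584 -0.0381]
```

View pics/w1z.png

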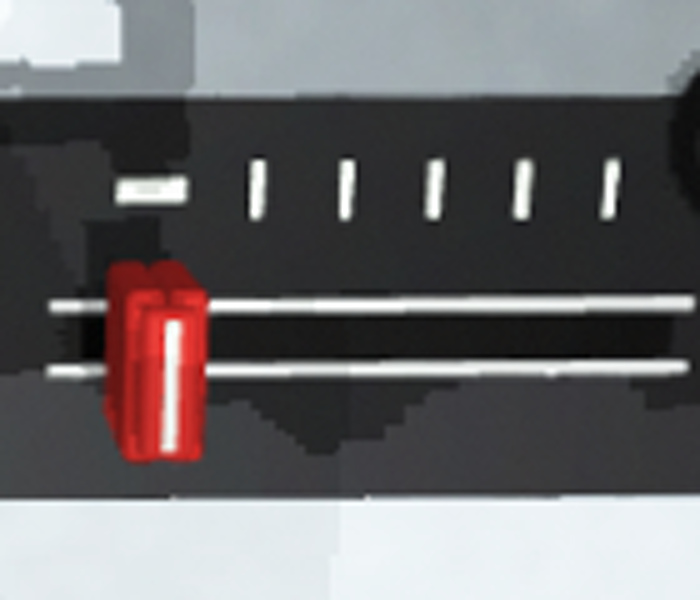

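```bash
python3 - <<'E'
from h import *
w=grab('wrist'); T=toolT(); print(T[:3,3].round(4))
x=w['pixels'].astype(int); g=x.min(2); m=np.zeros(g.shape,np.uint8); m[222:252,366:382]=(g[222:252,366:382]>110)
n,l,s,ce=cv2.connectedComponentsWithStats(m)
for i in range(1,n):
    P=plane(w,*ce[i],.097); print(ce[i],s[i],P,(T[:3,:3].T@(P-T[:3,3])).round(4))
E
```

```text
[0.4483 0.1821 0.1754]
[380.5 222. ] [380 222   2   1   2] [0.43988167 0.23393448 0.097     ] [ 0.0784  0.0509 -0.0129]
[372.88764045 237.92134831] [371 225   5  26  89] [0.45263422 0.22714235 0.097     ] [0.0784 0.0452 0.0004]
[380.6 234.2] [380 233   2   3   5] [0.45005482 0.23357488 0.097     ] [ 0.0784  0.0514 -0.0027]
```

Call:
step_arm(motion=[[[0.034,0,0,0,0,0],[0.034,0,0,0,0,0],[0.033,0,0,0,0,0],[0,0,0,0,0,0],[0,0,0,0,0,0],[0,0,0,0,0,0]]])

```text
time_s: 2.75
ee_pos: [0.4493, 0.1821, 0.0758]
eef_rot: [0.387, 1.569, 0.3]
force: [-0.8, 0.1, 0.4]
grip_width: 0.0007
```

```bash
python3 - <<'E'
from h import *
T=toolT(); print(T[:3,3].round(4),get_obs()['force'].round(2),get_obs()['grip_width']); w=grab('wrist'); cv2.imwrite('pics/w2.png',w['pixels'][:,:,::-1])
print(blobs(w,'r',(0,0,640,480)))
E
```

```text
[0.4493 0.1821 0.0758] [-0.84  0.14  0.37] 0.00065219765653119
[([376, 241, 34, 62, 1639], array([391.73459426, 270.43746187]))]
```

View pics/w2.png

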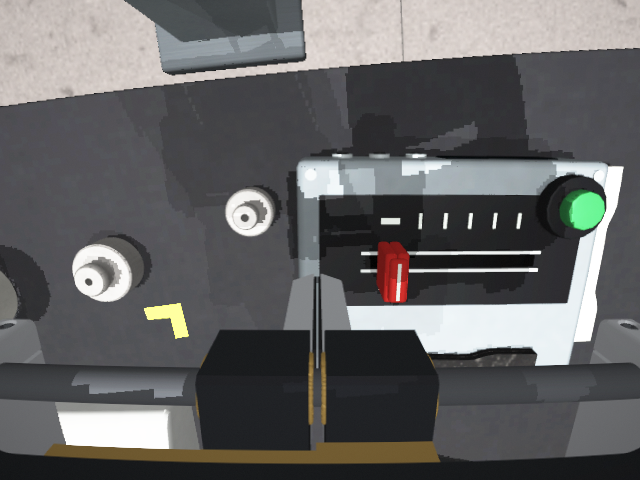

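Call:
step_arm(motion=[[[0.002,0.006,0,0,0,0],[0,0.006,0,0,0,0],[0,0.006,0,0,0,0],[0,0,0,0,0,0],[0,0,0,0,0,0]]])

```text
time_s: 3.42
ee_pos: [0.4502, 0.1996, 0.0724]
eef_rot: [-2.42, 1.571, -2.508]
force: [1.2, -0.2, -0.3]
grip_width: 0.0008
```

```bash
cat > look.py <<'E'
from h import *
import sys
# lever travel from the stripe on top vs marks (z=.06), in world along amp y
T=toolT(); o=get_obs(); ya=np.array([.0895,.996,0])
w=grab('wrist'); b=max(blobs(w,'r',(330,200,640,330)),key=lambda q:q[0][4]); x0,y0,bw,bh,_=b[0]
g=w['pixels'].astype(int).min(2); m=np.zeros(g.shape,np.uint8)
sl=np.s_[y0+10:y0+bh,x0+3:x0+bw]; m[sl]=g[sl]>110
n,l,s,ce=cv2.connectedComponentsWithStats(m); i=1+np.argmax(s[1:,4]); P=plane(w,*ce[i],.097)
mark1=np.array([.4273,.2494,.06])
print('tcp',T[:3,3].round(4),'tcp_s',((T[:3,3]-mark1)@ya+.024).round(4),'F',o['force'].round(2),'blob',b[0],'stripe',ce[i].round(1),s[i][4],'travel',((P-mark1)@ya+.024).round(4))
cv2.imwrite('pics/'+sys.argv[1]+'.png',w['pixels'][180:360,270:590,::-1].repeat(2,0).repeat(2,1))
E
python3 look.py w3
```

```text
tcp [0.4502 0.1996 0.0724] tcp_s -0.0236 F [ 1.16 -0.21 -0.34] blob [350, 244, 30, 62, 1531] stripe [367.8 285.5] 161 travel 0.004
```

View pics/w3.png

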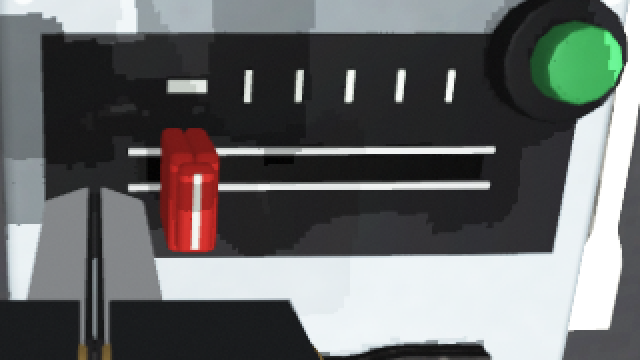

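Call:
step_arm(motion=[[[0,0.004,0,0,0,0],[0,0.004,0,0,0,0],[0,0,0,0,0,0],[0,0,0,0,0,0]]])

```text
time_s: 3.98
ee_pos: [0.4509, 0.2076, 0.0724]
eef_rot: [3.008, 1.571, 2.921]
force: [-1.0, 0.6, -0.9]
grip_width: 0.0004
```

```bash
python3 look.py w4
```

```text
tcp [0.4509 0.2076 0.0724] tcp_s -0.0155 F [-0.99  0.59 -0.86] blob [337, 244, 29, 62, 1315] stripe [353.2 286.4] 173 travel 0.0041
```

Call:
step_arm(motion=[[[0,0.002,0,0,0,0],[0,0.002,0,0,0,0],[0,0,0,0,0,0],[0,0,0,0,0,0]]])

```text
time_s: 4.53
ee_pos: [0.4513, 0.2115, 0.0724]
eef_rot: [-0.989, 1.571, -1.076]
force: [0.5, -0.1, -0.1]
grip_width: 0.0006
```

```bash
python3 look.py w5
```

```text
tcp [0.4513 0.2115 0.0724] tcp_s -0.0116 F [ 0.51 -0.09 -0.05] blob [331, 244, 28, 62, 1109] stripe [341.2 289.7] 414 travel 0.0016
```

Call:
step_arm(motion=[[[0,0.002,0,0,0,0],[0,0.002,0,0,0,0],[0,0,0,0,0,0],[0,0,0,0,0,0]]])

```text
time_s: 5.08
ee_pos: [0.4516, 0.2156, 0.0724]
eef_rot: [-2.466, 1.571, -2.554]
force: [-0.6, 0.4, 0.9]
grip_width: 0.0003
```

```bash
python3 look.py w6
```

```text
tcp [0.4516 0.2156 0.0724] tcp_s -0.0075 F [-0.59  0.42  0.87] blob [330, 244, 21, 62, 811] stripe [338.  290.1] 337 travel 0.0039
```

View pics/w6.png

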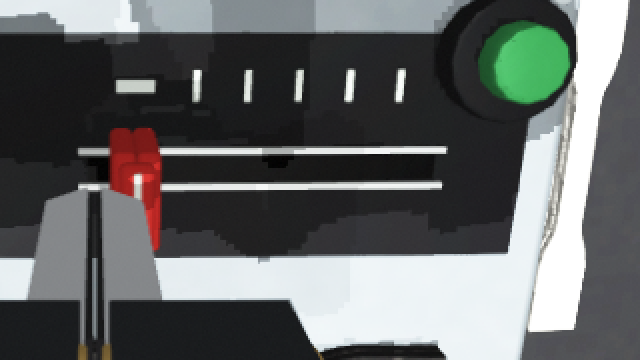

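```bash
python3 - <<'E'
from h import *
for n,(x0,y0,x1,y1) in(('scene',(190,190,310,290)),('side',(260,260,390,380))):
    c=grab(n); cv2.imwrite(f'pics/{n}2.png',cv2.resize(c['pixels'][y0:y1,x0:x1,::-1],None,fx=5,fy=5,interpolation=cv2.INTER_CUBIC))
    print(n,blobs(c,'r',(x0,y0,x1,y1)))
E
```

```text
scene [([250, 224, 13, 13, 127], array([255.73228346, 230.18897638]))]
side [([331, 285, 14, 15, 180], array([337.55555556, 291.78888889]))]
```

View pics/scene2.png

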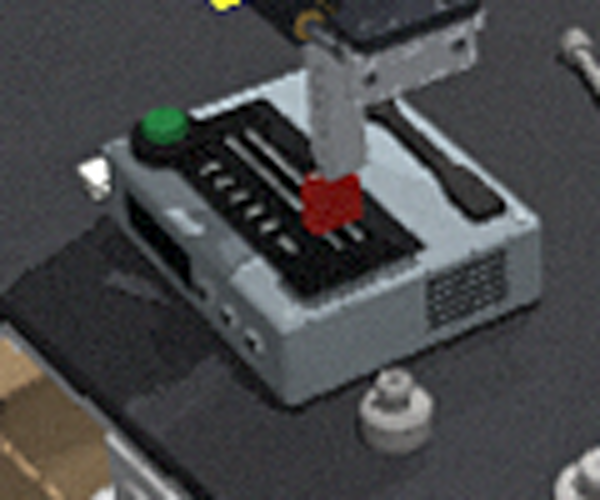

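View pics/side2.png

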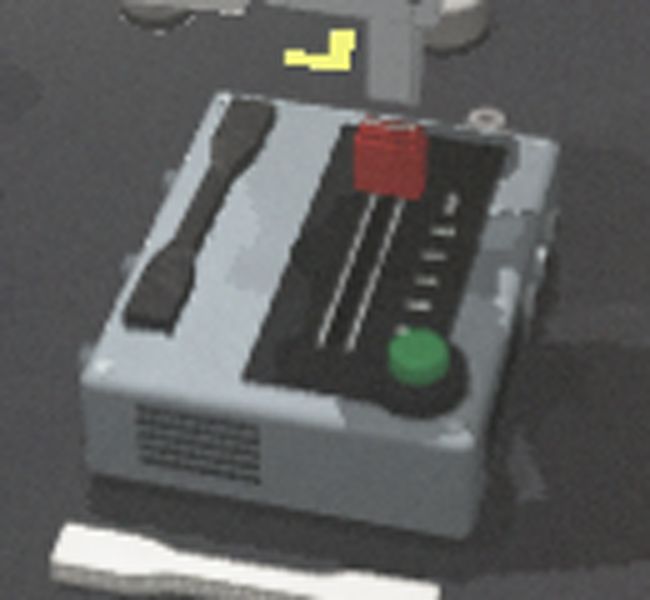

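```bash
python3 - <<'E'
from h import *
s=grab('scene');d=grab('side'); T=toolT(); print(T.round(3), s['W'][:3,3],d['W'][:3,3])
for c,o in((s,(190,190)),(d,(260,260))):
    for P in(T[:3,3],T[:3,3]+[0,0,.03],np.array([.4526,.2271,.097]),np.array([.453,.2257,.078])): print(((np.array(proj(c,P))-o)*5).round(0))
print(tri([ray(s,190+340/5,190+172/5),ray(d,260+393/5,260+100/5)]))
E
```

```text
[[-0.     0.087  0.996  0.452]
 [-0.     0.996 -0.087  0.216]
 [-1.    -0.     0.     0.072]
 [ 0.     0.     0.     1.   ]] [-0.17792913 -0.73999059  0.92661456] [0.33326606 1.09751651 0.76996609]
[338. 217.]
[334. 170.]
[323. 168.]
[328. 198.]
[392. 151.]
[392.  95.]
[386. 122.]
[385. 155.]
(array([0.45281676, 0.21451247, 0.10008484]), [np.float64(0.0016215626216506513), np.float64(0.001621562621650592)])
```

The side views contradict the reported TCP. The closed fingertips triangulate to z≈0.100, level with the lever top, and not 0.072. I'll check this against the wrist view before going lower.

```bash
python3 - <<'E'
from h import *
w=grab('wrist'); T=toolT()
for x in(0,-.01,-.02,-.028,-.035):
    P=T[:3,3]+T[:3,:3]@[x,0,0]; print(x,np.round(proj(w,P),1), [np.round(proj(w,P+T[:3,:3]@[0,y,-.008]),1) for y in(-.0125,.0125)])
E
```

```text
0 [317.  270.6] [array([296.3, 258.1]), array([337.8, 258.1])]
-0.01 [317.  276.4] [array([295.4, 263.4]), array([338.7, 263.4])]
-0.02 [317.1 282.9] [array([294.3, 269.3]), array([339.8, 269.3])]
-0.028 [317.1 288.4] [array([293.4, 274.4]), array([340.7, 274.4])]
-0.035 [317.1 293.7] [array([292.6, 279.2]), array([341.6, 279.2])]
```

All three views agree that the closed tips sit about 28 mm behind the nominal TCP, just above the lever top. I'll back off to the right, then lower to grip height.

Call:
step_arm(motion=[[[0,-0.008,0,0,0,0],[0,-0.008,0,0,0,0],[0,0,0,0,0,0],[0,0,0,0,0,0],[0.008,0,0,0,0,0],[0.008,0,0,0,0,0],[0.008,0,0,0,0,0],[0,0,0,0,0,0],[0,0,0,0,0,0]]])

```text
time_s: 6.5
ee_pos: [0.4504, 0.1996, 0.0485]
eef_rot: [0.376, 1.571, 0.289]
force: [-0.1, 0.6, 0.1]
grip_width: -0.0
```

```bash
python3 look.py w7; python3 - <<'E'
from h import *
o=[]
for n,(x0,y0,x1,y1) in(('scene',(190,190,310,290)),('side',(260,260,390,360))):
    c=grab(n); o.append(cv2.resize(c['pixels'][y0:y1,x0:x0+120,::-1],(400,400),interpolation=cv2.INTER_CUBIC)[:333])
cv2.imwrite('pics/both3.png',np.hstack(o))
E
```

```text
tcp [0.4504 0.1996 0.0485] tcp_s -0.0235 F [-0.06  0.58  0.06] blob [353, 255, 35, 72, 2005] stripe [374.3 303.8] 195 travel 0.004
```

View pics/both3.png

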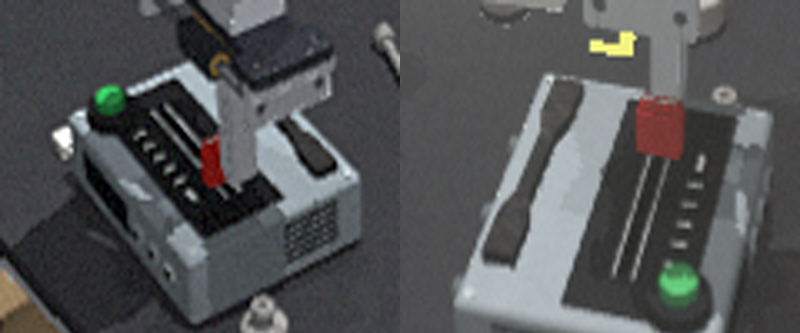

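View pics/w7.png

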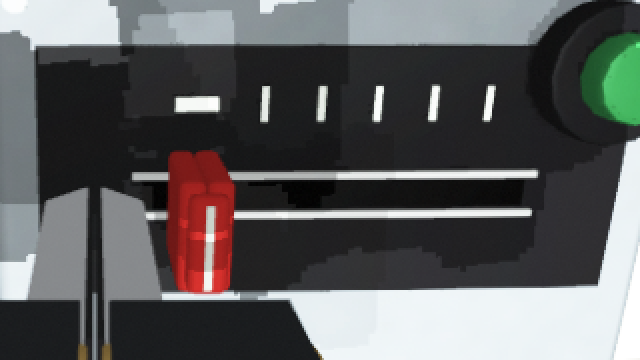

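The fingertips now stand beside the grip, a few mm to its right. Advancing.

```bash
sed -i "s/(330,200,640,330)/(300,200,640,345)/; s/x0+3:x0+bw/x0+bw\/\/3:x0+bw-3/" look.py
```

Call:
step_arm(motion=[[[0,0.003,0,0,0,0],[0,0.003,0,0,0,0],[0,0,0,0,0,0],[0,0,0,0,0,0]]])

```text
time_s: 7.15
ee_pos: [0.4507, 0.2056, 0.0484]
eef_rot: [-2.524, 1.571, -2.611]
force: [-0.2, 0.2, -0.6]
grip_width: 0.0005
```

Call:
step_arm(motion=[[[0,0.001,0,0,0,0],[0,0.001,0,0,0,0],[0,0.001,0,0,0,0],[0,0,0,0,0,0]]])

```text
time_s: 7.65
ee_pos: [0.451, 0.2086, 0.0484]
eef_rot: [1.114, 1.571, 1.027]
force: [-0.2, 0.3, 0.3]
grip_width: 0.0007
```

```bash
python3 look.py w8
```

```text
tcp [0.451  0.2086 0.0484] tcp_s -0.0145 F [-0.24  0.26  0.31] blob [339, 255, 33, 72, 1607] stripe [357.2 304.6] 207 travel 0.0048
```

Call:
step_arm(motion=[[[0,0.001,0,0,0,0],[0,0.001,0,0,0,0],[0,0.001,0,0,0,0],[0,0,0,0,0,0]]])

```text
time_s: 8.2
ee_pos: [0.4513, 0.2117, 0.0484]
eef_rot: [1.224, 1.571, 1.137]
force: [0.0, 0.4, -0.2]
grip_width: 0.0006
```

```bash
python3 look.py w9
```

```text
tcp [0.4513 0.2117 0.0484] tcp_s -0.0114 F [ 0.05  0.42 -0.21] blob [339, 255, 32, 72, 1605] stripe [357.2 304.7] 207 travel 0.0079
```

View pics/w9.png

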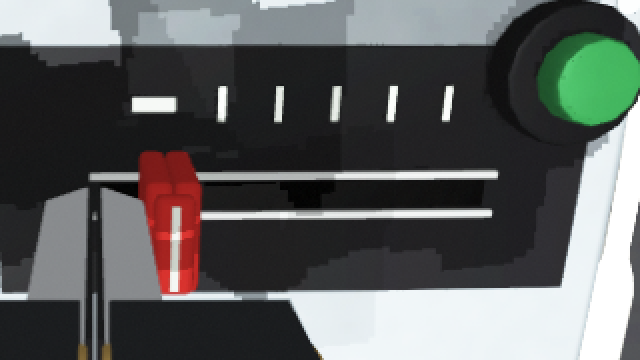

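In contact: lever travel is TCP_s + 19.3 mm and it moves with the finger at 0.0079. Push over the first crest.

Call:
step_arm(motion=[[[0,0.0015,0,0,0,0],[0,0.0015,0,0,0,0],[0,0.001,0,0,0,0],[0,0.001,0,0,0,0],[0,0,0,0,0,0]]])

```text
time_s: 8.88
ee_pos: [0.4517, 0.2164, 0.0484]
eef_rot: [-1.93, 1.57, -2.018]
force: [-0.5, -1.9, 0.7]
grip_width: 0.0002
```

```bash
python3 look.py w10
```

```text
tcp [0.4517 0.2164 0.0484] tcp_s -0.0067 F [-0.5  -1.9   0.67] blob [339, 255, 32, 72, 1594] stripe [356.8 303.9] 200 travel 0.0124
```

Call:
step_arm(motion=[[[0,0.001,0,0,0,0],[0,0.001,0,0,0,0],[0,0.001,0,0,0,0],[0,0.001,0,0,0,0],[0,0,0,0,0,0]]])

```text
time_s: 9.55
ee_pos: [0.4521, 0.2208, 0.0484]
eef_rot: [1.104, 1.57, 1.017]
force: [0.4, -0.2, 0.0]
grip_width: 0.0008
```

```bash
python3 look.py w11
```

```text
tcp [0.4521 0.2208 0.0484] tcp_s -0.0022 F [ 0.44 -0.19  0.02] blob [340, 255, 32, 72, 1636] stripe [357.6 303.8] 203 travel 0.0172
```

Call:
step_arm(motion=[[[0,0.0005,0,0,0,0],[0,0.0005,0,0,0,0],[0,0,0,0,0,0]]])

```text
time_s: 9.98
ee_pos: [0.4522, 0.2216, 0.0485]
eef_rot: [1.087, 1.571, 1.0]
force: [0.1, 0.1, 0.6]
grip_width: 0.0001
```

```bash
python3 look.py w12
```

```text
tcp [0.4522 0.2216 0.0485] tcp_s -0.0015 F [0.06 0.06 0.57] blob [339, 255, 33, 72, 1632] stripe [357.5 304. ] 204 travel 0.0179
```

Call:
step_arm(motion=[[[0,0.0005,0,0,0,0],[0,0.0005,0,0,0,0],[0,0,0,0,0,0]]])

```text
time_s: 10.4
ee_pos: [0.4523, 0.2225, 0.0484]
eef_rot: [1.038, 1.571, 0.951]
force: [-0.6, 0.3, -0.5]
grip_width: 0.0003
```

```bash
python3 look.py w13
```

```text
tcp [0.4523 0.2225 0.0484] tcp_s -0.0005 F [-0.59  0.32 -0.48] blob [348, 255, 34, 72, 1967] stripe [368.4 303.9] 205 travel 0.0241
```

It snapped into notch 1 (0.0241 measured, 0.024 nominal). Next click.

Call:
step_arm(motion=[[[0,0.002,0,0,0,0],[0,0.002,0,0,0,0],[0,0.002,0,0,0,0],[0,0.002,0,0,0,0],[0,0.002,0,0,0,0],[0,0.001,0,0,0,0],[0,0.001,0,0,0,0],[0,0.001,0,0,0,0],[0,0.0005,0,0,0,0],[0,0,0,0,0,0]]])

```text
time_s: 11.7
ee_pos: [0.4534, 0.2362, 0.0484]
eef_rot: [1.434, 1.57, 1.346]
force: [0.1, -0.4, 0.6]
grip_width: 0.0006
```

```bash
python3 look.py w14
```

```text
tcp [0.4534 0.2362 0.0484] tcp_s 0.0131 F [ 0.13 -0.38  0.63] blob [339, 255, 33, 72, 1605] stripe [357.3 304.1] 212 travel 0.0324
```

Call:
step_arm(motion=[[[0,0.0005,0,0,0,0],[0,0.0005,0,0,0,0],[0,0,0,0,0,0]]])

```text
time_s: 12.12
ee_pos: [0.4535, 0.237, 0.0484]
eef_rot: [1.297, 1.571, 1.21]
force: [0.3, 0.0, -0.3]
grip_width: 0.0009
```

```bash
python3 look.py w15
```

```text
tcp [0.4535 0.237  0.0484] tcp_s 0.014 F [ 0.26  0.03 -0.34] blob [339, 255, 33, 72, 1614] stripe [357.4 304. ] 213 travel 0.0334
```

Call:
step_arm(motion=[[[0,0.0005,0,0,0,0],[0,0.0005,0,0,0,0],[0,0,0,0,0,0]]])

```text
time_s: 12.55
ee_pos: [0.4536, 0.238, 0.0485]
eef_rot: [1.223, 1.571, 1.136]
force: [-0.1, 0.7, 0.4]
grip_width: 0.0006
```

```bash
python3 look.py w16
```

```text
tcp [0.4536 0.238  0.0485] tcp_s 0.015 F [-0.12  0.66  0.43] blob [339, 255, 33, 72, 1637] stripe [357.6 303.7] 202 travel 0.0345
```

Call:
step_arm(motion=[[[0,0.0005,0,0,0,0],[0,0.0005,0,0,0,0],[0,0,0,0,0,0]]])

```text
time_s: 12.98
ee_pos: [0.4537, 0.239, 0.0484]
eef_rot: [-0.019, 1.571, -0.106]
force: [0.4, -1.2, -0.8]
grip_width: 0.0006
```

```bash
python3 look.py w17
```

```text
tcp [0.4537 0.239  0.0484] tcp_s 0.016 F [ 0.4  -1.19 -0.77] blob [347, 255, 34, 72, 1971] stripe [367.7 305.1] 218 travel 0.0403
```

Notch 2 (0.0403). Now the third, in small steps.

Call:
step_arm(motion=[[[0,0.002,0,0,0,0],[0,0.002,0,0,0,0],[0,0.002,0,0,0,0],[0,0.002,0,0,0,0],[0,0.002,0,0,0,0],[0,0.001,0,0,0,0],[0,0.001,0,0,0,0],[0,0.001,0,0,0,0],[0,0.0005,0,0,0,0],[0,0.0005,0,0,0,0],[0,0,0,0,0,0]]])

```text
time_s: 14.4
ee_pos: [0.455, 0.253, 0.0484]
eef_rot: [1.083, 1.57, 0.996]
force: [0.5, 0.5, 0.2]
grip_width: 0.0003
```

```bash
python3 look.py w18
```

```text
tcp [0.455  0.253  0.0484] tcp_s 0.0301 F [0.48 0.54 0.16] blob [339, 255, 33, 71, 1611] stripe [357.4 303.9] 211 travel 0.0495
```

Call:
step_arm(motion=[[[0,0.0005,0,0,0,0],[0,0.0005,0,0,0,0],[0,0,0,0,0,0]]])

```text
time_s: 14.82
ee_pos: [0.455, 0.254, 0.0484]
eef_rot: [1.879, 1.571, 1.792]
force: [0.1, 0.5, -0.6]
grip_width: 0.0005
```

```bash
python3 look.py w19
```

```text
tcp [0.455  0.254  0.0484] tcp_s 0.031 F [ 0.05  0.46 -0.55] blob [340, 255, 32, 71, 1627] stripe [357.7 303.8] 210 travel 0.0505
```

Call:
step_arm(motion=[[[0,0.0005,0,0,0,0],[0,0.0003,0,0,0,0],[0,0,0,0,0,0]]])

```text
time_s: 15.25
ee_pos: [0.4551, 0.2547, 0.0485]
eef_rot: [-0.11, 1.571, -0.197]
force: [0.5, 0.7, -0.1]
grip_width: 0.0001
```

```bash
python3 look.py w20
```

```text
tcp [0.4551 0.2547 0.0485] tcp_s 0.0318 F [ 0.47  0.68 -0.06] blob [348, 255, 34, 71, 1964] stripe [367.7 303.9] 202 travel 0.0561
```

The third notch is reached (0.0561). Back away to the right and check.

Call:
step_arm(motion=[[[0,-0.006,0,0,0,0],[0,-0.006,0,0,0,0],[0,0,0,0,0,0],[0,0,0,0,0,0],[-0.02,0,0,0,0,0],[-0.025,0,0,0,0,0],[-0.025,0,0,0,0,0],[0,0,0,0,0,0],[0,0,0,0,0,0]]])

```text
time_s: 16.42
ee_pos: [0.4536, 0.2426, 0.1175]
eef_rot: [-2.635, 1.57, -2.722]
force: [0.6, 0.2, -0.4]
grip_width: 0.0006
```

```bash
python3 look.py w21; python3 - <<'E'
from h import *
w=grab('wrist');s=grab('scene');d=grab('side');T=toolT()
G=max(blobs(w,'g',(300,0,640,480)),key=lambda q:q[0][4]);print(G)
rs=[ray(w,*G[1])]
for c,r in((s,(190,190,310,290)),(d,(260,260,390,380))):
    b=max(blobs(c,'g',r),key=lambda q:q[0][4]); rs.append(ray(c,*b[1]))
p,e=tri(rs);print(p,np.round(e,4),'tool',(T[:3,:3].T@(p-T[:3,3])).round(4))
for z in(.074,.077,.080):
    P=plane(w,*G[1],z);print(z,P.round(4),(T[:3,:3].T@(P-T[:3,3])).round(4))
cv2.imwrite('pics/w21f.png',w['pixels'][:,:,::-1])
E
```

```text
tcp [0.4536 0.2426 0.1175] tcp_s 0.0196 F [ 0.65  0.16 -0.36] blob [356, 227, 27, 51, 1042] stripe [372.2 259.7] 129 travel 0.0562
([440, 182, 37, 36, 1002], array([458.00399202, 199.44411178]))Traceback (most recent call last):
  File "<stdin>", line 6, in <module>
ValueError: max() iterable argument is empty
```

```bash
python3 - <<'E'
from h import *
w=grab('wrist');T=toolT()
G=max(blobs(w,'g',(300,0,640,480)),key=lambda q:q[0][4]);print(G)
for z in(.074,.077,.080):
    P=plane(w,*G[1],z);print(z,P.round(4),(T[:3,:3].T@(P-T[:3,3])).round(4), '24mm =',24/1000*w['fx']/np.linalg.norm(P-w['W'][:3,3]))
cv2.imwrite('pics/w21f.png',w['pixels'][:,:,::-1])
E
```

```text
([440, 182, 37, 35, 994], array([457.74346076, 199.20020121]))
0.074 [0.4252 0.3444 0.074 ] [ 0.0438  0.099  -0.0373] 24mm = 31.886935435642425
0.077 [0.4246 0.3433 0.077 ] [ 0.0408  0.0978 -0.0378] 24mm = 32.27029862994382
0.08 [0.4241 0.3422 0.08  ] [ 0.0378  0.0966 -0.0382] 24mm = 32.662992025761355
```

View pics/w21f.png

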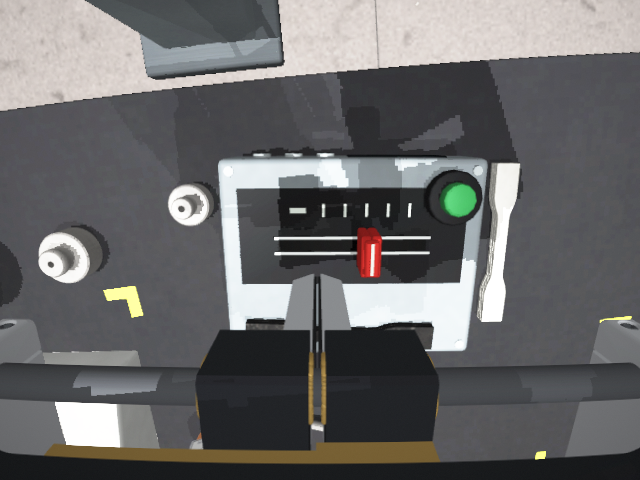

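Lever stands at the third mark (third of the five at x of about 367), and the button is at (458,199). Go above the button, then down.

Call:
step_arm(motion=[[[0,0.025,-0.01,0,0,0],[0,0.025,-0.01,0,0,0],[0,0.025,-0.01,0,0,0],[0,0.023,-0.008,0,0,0],[0,0,0,0,0,0],[0,0,0,0,0,0],[0.02,0,0,0,0,0],[0.02,0,0,0,0,0],[0.014,0,0,0,0,0],[0,0,0,0,0,0],[0,0,0,0,0,0]]])

```text
time_s: 18.05
ee_pos: [0.4251, 0.3437, 0.0651]
eef_rot: [0.65, 1.57, 0.563]
force: [-0.8, -1.1, 0.6]
grip_width: 0.0002
```

```bash
python3 - <<'E'
from h import *
print(toolT()[:3,3].round(4),get_obs()['force'].round(2)); o=[]
for n,(x0,y0) in(('scene',(180,180)),('side',(290,280))):
    c=grab(n); o.append(cv2.resize(c['pixels'][y0:y0+90,x0:x0+90,::-1],(400,400),interpolation=cv2.INTER_CUBIC))
cv2.imwrite('pics/both4.png',np.hstack(o))
w=grab('wrist');cv2.imwrite('pics/w22.png',w['pixels'][:,:,::-1])
E
```

```text
[0.4251 0.3437 0.0651] [-0.82 -1.1   0.62]
```

View pics/both4.png

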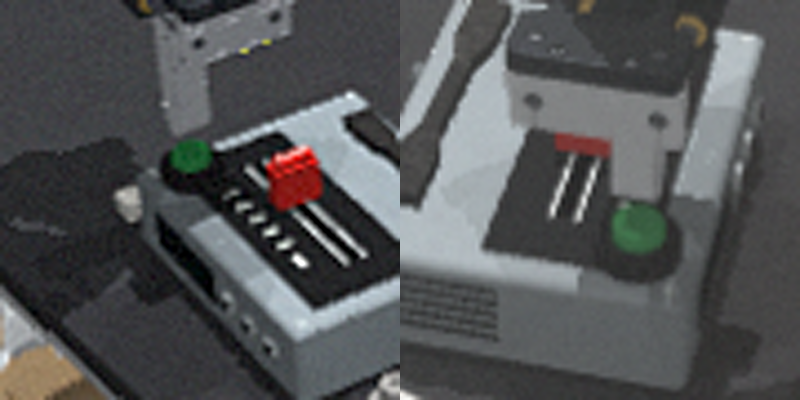

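View pics/w22.png

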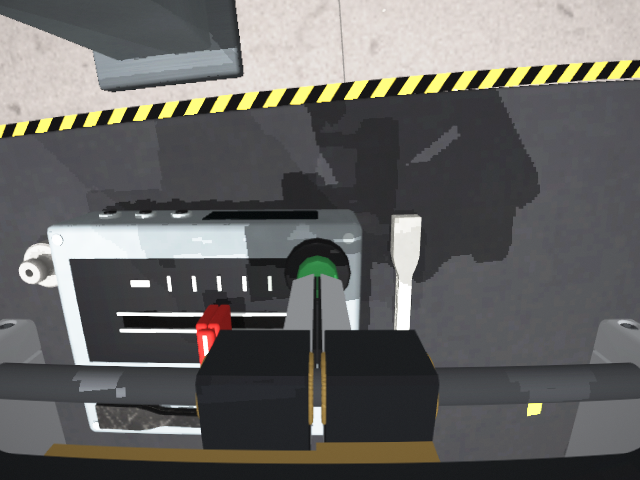

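The tips are above the button and centred, about 15 mm clear. Pressing down, watching the force.

Call:
step_arm(motion=[[[0.006,0,0,0,0,0],[0.004,0,0,0,0,0],[0,0,0,0,0,0],[0,0,0,0,0,0]]])

```text
time_s: 18.7
ee_pos: [0.4248, 0.3437, 0.0545]
eef_rot: [-0.278, 1.571, -0.366]
force: [-0.4, -0.6, 0.6]
grip_width: 0.0009
```

Call:
step_arm(motion=[[[0.002,0,0,0,0,0],[0.002,0,0,0,0,0],[0,0,0,0,0,0],[0,0,0,0,0,0]]])

```text
time_s: 19.2
ee_pos: [0.4248, 0.3437, 0.0506]
eef_rot: [0.632, 1.571, 0.544]
force: [-0.4, 0.3, 1.9]
grip_width: 0.0005
```

Call:
step_arm(motion=[[[0.001,0,0,0,0,0],[0.001,0,0,0,0,0],[0,0,0,0,0,0],[0,0,0,0,0,0]]])

```text
time_s: 19.7
ee_pos: [0.4248, 0.3437, 0.0485]
eef_rot: [0.701, 1.571, 0.614]
force: [-0.5, -1.2, 2.1]
grip_width: 0.0004
```

Call:
step_arm(motion=[[[0.001,0,0,0,0,0],[0.001,0,0,0,0,0],[0,0,0,0,0,0],[0,0,0,0,0,0]]])

```text
time_s: 20.2
ee_pos: [0.4248, 0.3437, 0.0465]
eef_rot: [0.653, 1.571, 0.565]
force: [0.3, 0.3, 3.8]
grip_width: 0.0006
```

Call:
step_arm(motion=[[[0.001,0,0,0,0,0],[0,0,0,0,0,0],[0,0,0,0,0,0]]])

```text
time_s: 20.58
ee_pos: [0.4249, 0.3438, 0.0461]
eef_rot: [0.649, 1.57, 0.562]
force: [-3.2, -1.8, 12.2]
grip_width: 0.0006
```

```bash
python3 - <<'E'
from h import *
print(toolT()[:3,3].round(4),get_obs()['force'].round(2)); o=[]
for n,(x0,y0) in(('scene',(180,180)),('side',(290,280))):
    c=grab(n); o.append(cv2.resize(c['pixels'][y0:y0+90,x0:x0+90,::-1],(400,400),interpolation=cv2.INTER_CUBIC))
cv2.imwrite('pics/both5.png',np.hstack(o))
E
```

```text
[0.4249 0.3438 0.0461] [-3.17 -1.83 12.2 ]
```

View pics/both5.png

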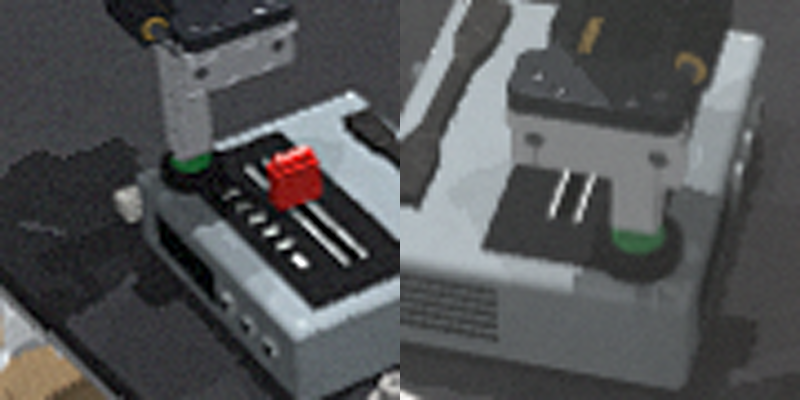

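The button is at its stop: 12 N with almost no further travel, above the 4.5 N needed. Lift straight up and clear.

Call:
step_arm(motion=[[[-0.01,0,0,0,0,0],[-0.03,0,0,0,0,0],[-0.04,0,0,0,0,0],[-0.04,0,0,0,0,0],[-0.03,0,0,0,0,0],[0,0,0,0,0,0],[0,0,0,0,0,0],[0,0,0,0,0,0]]])

```text
time_s: 21.68
ee_pos: [0.4243, 0.3434, 0.1942]
eef_rot: [-2.452, 1.569, -2.539]
force: [0.8, 0.2, 0.4]
grip_width: 0.001
```

```bash
python3 - <<'E'
from h import *
print(toolT()[:3,3].round(4),get_obs()['force'].round(2))
c=grab('side'); cv2.imwrite('pics/side6.png',c['pixels'][:,:,::-1])
c=grab('scene'); cv2.imwrite('pics/scene6.png',c['pixels'][:,:,::-1])
w=grab('wrist');cv2.imwrite('pics/w23.png',w['pixels'][:,:,::-1])
E
```

```text
[0.4243 0.3434 0.1942] [0.79 0.16 0.39]
```

View pics/scene6.png

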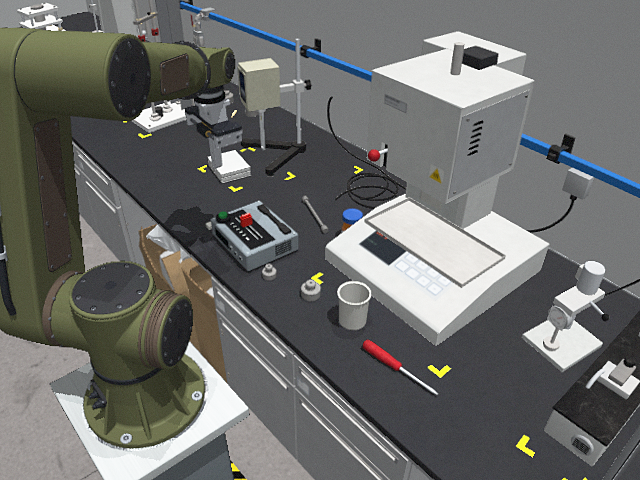

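View pics/w23.png

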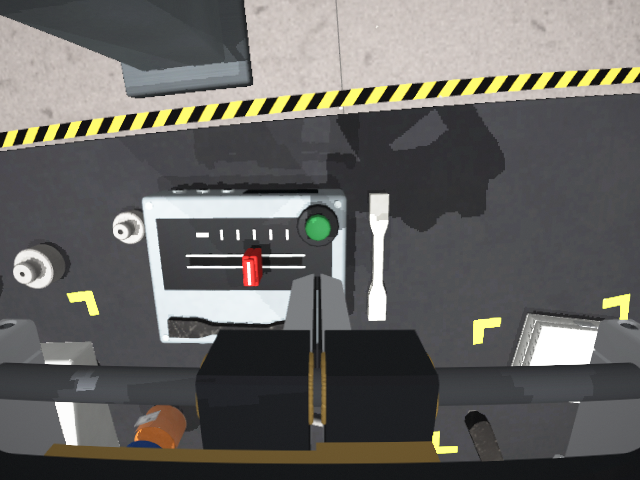

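The lever (252,265) is at the third mark (254,235), the button at (318,228) is up and uncovered, the bystanders are undisturbed and the hand is clear at z≈0.19. Handing in.

```bash
python3 - <<'E'
from station import ticket
print(ticket.hand_in())
E
```

```text
the job is handed in; nothing more can be done
None
```

I pushed the lever left from its side with closed fingers, one click at a time. The wrist camera put it at 0.0241, 0.0403 and then 0.0561 m, and 0.0562 m after I backed off, so it rested in the third notch. I then pressed the green button to its stop (about 12 N on the wrist), lifted straight up to a TCP height of about 0.19 m and handed in at about 22 s.

**Last checks:** in the final wrist and scene pictures, the lever is at the third mark, the button looks uncovered and up again, and no bystander has visibly moved. The force reading was below 1 N. I judged the lever's position by eye in those last pictures, and no verdict was given at hand-in.

**What disagreed:**
- **Fingertip height:** the closed fingertips sat about 28 mm behind the nominal TCP. My first approach therefore passed just above the lever without touching it. I saw this by checking the tips in the scene and side pictures, and lowered the hand to correct it.
- **Click points:** each click let go 2–3 mm past the stated crest. The notches themselves matched to within 0.3 mm.

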